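# Refit the sight glass of a kettle cover

### The job

Refit the sight glass of the kettle cover: lay the round metal-rimmed glass gently into the port so that it sits fully home and flat, then put the winged ring nut on the port and screw it down clockwise until it is snug on the glass by feel, so that it really clamps, but do not force it: overtightening cracks the glass. Let go of everything and leave the other kitchen things where they are.

Things in the scene. Friction and masses are not known exactly. Their poses are not given: they have to be found in the camera images.
- cover: Round stainless kettle cover, 168 mm across, fixed to the bench face up, two bar handles at its +x and -x sides (reaching 108 mm out, 34 mm high). Its deck (154 mm across) is 30 mm above the bench; a 68 mm wide boss in the middle, 40 mm high, carries the port neck. Origin: centre of the underside, z up.
- port (a point): Centre of the port's open rim, 62 mm above the bench; axes of the cover. The neck is a tube, 45 mm outside and 38.4 mm inside diameter, 22 mm tall above the boss. Outside it has a right-hand three-start thread, 53 mm across, 20 mm down per clockwise turn (from above).
- seat (a point): Centre of the flat seat at the bottom of the port's recess, 9 mm below the rim: a stiff rubber gasket that gives about 0.04 mm per N. The glass lies home with its underside here and its top 3 mm above the rim.
- thread_start (a point): One of the three thread starts: at the rim, 26.5 mm from the axis, in the cover's +x direction; the others at +120 and -120 degrees. The threads run clockwise and down from there. Thread wear differs from cover to cover (thread up to 1.5 mm higher or lower), too little to see, so the nut's snug angle cannot be known beforehand.
- glass: Sight glass: disc of 36 mm diameter, 12 mm thick, about 60 g, steel rim, glass centre, 1.2 mm chamfer at the bottom edge, lying flat on the bench. Origin: centre of its underside, z up. Must not be let fall from more than about 15 mm, and cracks under more than 50 N.
- ring: Steel hexagonal ring nut with two wings, 63 mm across flats, 18 mm high, about 0.2 kg, 26 mm opening in its 4 mm thick top; lies on the bench right way up (open skirt down, 56 mm across flats inside). Origin: centre of its underside, z up. Its flats face 0, 60, 120.. degrees from its +x axis; the two facing +x and -x are free to grip.
- ear (a point): Top of one wing of the nut, 50 mm from its axis in its +y direction; the other is in its -y direction. A wing is a bar 12 mm wide and 14 mm high (4 to 18 mm above the nut's underside) reaching out to 59 mm from the axis: a lever to push sideways or pinch.
- lug (a point): Inner end of one of the nut's three thread lugs (7 mm long, 2.6 mm high, 1.5 mm above its underside): 24 mm from its axis in its +x direction; the others at +120 and -120 degrees. Set on the neck with lugs 15 degrees counter-clockwise of the thread starts, the nut's underside rests 4 to 8 mm below the rim and it needs 75 to 150 degrees clockwise; elsewhere up to 120 more.
- ring_top (a point): Centre of the nut's top face, 18 mm above its underside. The nut turns easily until its top bears on the glass (underside then 11 mm below the rim) and the lugs bear on the thread; then the effort rises steadily. Snug: 5 to 12 N pushed on a wing 50 mm out (clamp about 2 N per N of push, 1.4 N more per degree). The effort is felt only while the nut is moving; it stays when let go.
- jar: Sauce jar, 72 mm across, 110 mm high; bystander. Origin: centre of the underside.
- bowl: Small steel bowl, 110 mm across, 45 mm high; bystander. Origin: centre of the underside.
- scraper: White spatula about 260 mm long lying on the bench; bystander. Origin on its underside.
Not all that is in view belongs to the job. Of the things that look like the glass, take the one that is farthest to the robot's right at the start. What is shaped like the ring but turquoise is not meant.

How it is judged:
By the outcome, as a careful person would: the job done as asked, in the order asked, and still so for the second after the job is handed in, with the robot touching nothing.
It also fails if it takes over 69 s, if anything falls off the work surface, if the arm or the gripper's body presses on something with over 40 N, if the wrist force passes 120 N, or if a joint passes its speed limit or range.

### The arm

A 6-joint arm with a two-finger parallel gripper is mounted at the origin on the work surface. World frame = base frame: x ahead of the robot, y to its left, z up, the work surface at z = 0. Lengths are in m, angles in rad, forces in N, time in s.
With the tool pointing down it reaches from about 0.35 to 0.775 m from the base axis. Payload 5.5 kg.
Tool frame: the origin (TCP) lies on the centre line of the jaws, within the pads' length; the fingertips stand 8 mm ahead of it and the grasp point (between the pads) lies 11 mm behind it; z points along the fingers, y is the direction in which the jaws open and shut (so a half turn about z gives the same grasp; the last joint's range is limited). The gripper opens to 85 mm and grips with 20 to 120 N. Pads are 22 mm wide; open, the fingers measure 114 mm over their backs; the gripper's body (76 mm by 85 mm) begins 54 mm behind the grasp point. The pads swing forward as they close: fully open they stand 13 mm farther back than shut.
Start: joints at [1.172, 0.313, 0.046, 1.304, 0, 1.431], TCP at [0.147, 0.556, 0.239] pointing down, gripper open.
Joint ranges: [-2.76, 2.76], [-0.86, 1.69], [-1.03, 1.26], [-2.2, 2.34], [-1.47, 1.5], [-3.14, 3.14]. Speed limits (rad/s): [2.57, 2.57, 3.14, 3.14, 3.14, 3.14].

### API

Orientations are given as a unit quaternion [w, x, y, z].
In Python, from workcell import env gives the robot as it stands. The module is installed in compiled form; this text tells all that it offers.
- The arm moves only by the tool play_rows, never from a script. Its argument "steps" is a list of rows, each an object with "claw": the closure in counts, from 0 (fully open) to 255 (shut); "dp": the shift along the tool's x, y, z in m, a list of three; "angular": the turn, a rotation vector about the tool's x, y, z in degrees, a list of three. In form: [{"claw": claw, "dp": [dx, dy, dz], "angular": [wx, wy, wz]}, ...]. A call has exactly 8 rows; each row shifts and turns the commanded pose from where the row before left it, along the tool's axes as they then stand; what a row does not reach is not made up. A row lasts 1/12 s, in which the tool goes at most 41.7 mm and 7.16 degrees, less where a joint would pass 70% of its speed; a pose out of reach is approached as far as the arm can. A call is refused whole if a number of a shift passes 0.0417 or a number of a turn 7.16, either way. A call with a gripper value outside its range is refused whole. The fingers move at their own pace and stop on an object; "force" is the grip in N (left out, the last holds). Time passes only in rows, so rows that do not move let the fingers close, or fill a call up. It gives the time, the measured TCP pose, the force and the opening at its end, in the units of the state.
- env.get_state(): the state, without advancing time (a new reading comes with each control period).
- env.read_camera(name): name is "side" or "top"; returns (picture, depth): 400x640x3 uint8, red, green, blue; 400x640 float32, m along the optical axis (not along the pixel's ray), 0 where there is no reading.
- env.calibration(name): a dict with "fx", "fy", "cx", "cy" (pixels), "world_from_camera" (4x4, takes a point from camera to world coordinates). Camera axes: x right, y down, z forward; pixel columns grow to the right and rows downward; lengths in m; the calibration is good to about 2 mm. A picture is of the moment at which its call begins. calibration takes no time and is no camera call.
- env.hand_in(): hands the job in, once; it reports no verdict.
The state is a dict: "clock": time; "joint_pos": joint angles; "qvel": joint speeds; "tau": joint torques, N m; "tcp_pos": TCP position; "orientation": TCP orientation; "wrist_force": force on the tool from outside, world axes, zero at the start; "ft_torque": the same for the moment, N m; "finger_gap": finger opening in m.
Only numpy, scipy, OpenCV 4.12 (cv2) and the standard library are available. Lean on these libraries where they do the work, as an engineer would, in place of code of your own. Each camera call takes 0.05 s, during which the arm holds its last target. There are 200 camera calls.

## Working session

There is one attempt and no reset: what is moved stays moved. The work goes in short steps, Python scripts to look and compute and a tool call to move; the robot and the scene stay as the last step left them, time stands still between calls to the robot, and variables do not carry over. Pictures are saved under pics/ and viewed, about 8 in all and at most 12, crops included, and the job is handed in when it is done.

Besides the shell and the picture viewer there is one more tool, called after "Request:" as name([rows], argument=value, ...), one row to a line, values as JSON. play_rows: Moves the arm, as the interface text tells. Its arguments: {"type":"object","properties":{"steps":{"type":"array","items":{"type":"object","properties":{"claw":{"type":"number"},"dp":{"type":"array","items":{"type":"number"}},"angular":{"type":"array","items":{"type":"number"}}}}},"force":{"type":"number"}},"required":["steps"]}

```bash
mkdir -p pics; cat > h.py <<'E'
import numpy as np, cv2
from workcell import env
from scipy.spatial.transform import Rotation as R
def cast(cal,u,v,z):
    T=np.array(cal["world_from_camera"]);d=T[:3,:3]@np.array([(u-cal["cx"])/cal["fx"],(v-cal["cy"])/cal["fy"],1]);o=T[:3,3]
    return o+d*(z-o[2])/d[2]
def cloud(cal,D):
    T=np.array(cal["world_from_camera"]);v,u=np.mgrid[:D.shape[0],:D.shape[1]]
    P=np.stack([(u-cal["cx"])/cal["fx"]*D,(v-cal["cy"])/cal["fy"]*D,D],-1)
    return P@T[:3,:3].T+T[:3,3]
E
python3 - <<'E'
from h import *
for n in("side","top"):
    p,d=env.read_camera(n);cv2.imwrite(f"pics/{n}0.png",p[...,::-1]);np.save(f"pics/{n}0.npy",d)
    c=env.calibration(n);print(n,c)
print(env.get_state())
E
```

```text
side {'fx': 471.0373431259266, 'fy': 471.0373431259266, 'cx': 318.66525179848, 'cy': 194.8324243452892, 'world_from_camera': array([[ 0.83523072, -0.27412507,  0.4767023 ,  0.06873111],
       [-0.54974936, -0.39598221,  0.73550916, -0.79954657],
       [-0.01285587, -0.87638663, -0.48143659,  0.60428041],
       [ 0.        ,  0.        ,  0.        ,  1.        ]])}
top {'fx': 381.00022231088843, 'fy': 381.00022231088843, 'cx': 321.16153519074476, 'cy': 199.36876372230495, 'world_from_camera': array([[ 0.0237291 , -0.99602035,  0.08590926,  0.52025437],
       [-0.9997066 , -0.02405896, -0.00280615,  0.01755346],
       [ 0.00486187, -0.08581747, -0.99629901,  0.9423697 ],
       [ 0.        ,  0.        ,  0.        ,  1.        ]])}
{'clock': 0.1, 'joint_pos': array([1.17241259e+00, 3.13918008e-01, 4.51023645e-02, 1.30363075e+00,
       3.46800137e-05, 1.43119425e+00]), 'qvel': array([-0.0009713 , -0.00100038,  0.00344502, -0.00089312,  0.00095356,
       -0.00129716]), 'tau': array([ 3.23607557e-03, -4.81725526e+01,  2.99244046e+01,  1.27411415e-02,
       -9.57915177e-05,  1.07692961e-05]), 'tcp_pos': array([0.14696882, 0.55543571, 0.2385062 ]), 'orientation': array([-2.35977559e-04,  1.29030061e-01,  9.91640339e-01, -7.90754913e-04]), 'wrist_force': array([-0.85569486, -0.70348948,  0.44220636]), 'ft_torque': array([0.02365048, 0.01022649, 0.00335323]), 'finger_gap': 0.0854033433947477}
```

View pics/top0.png

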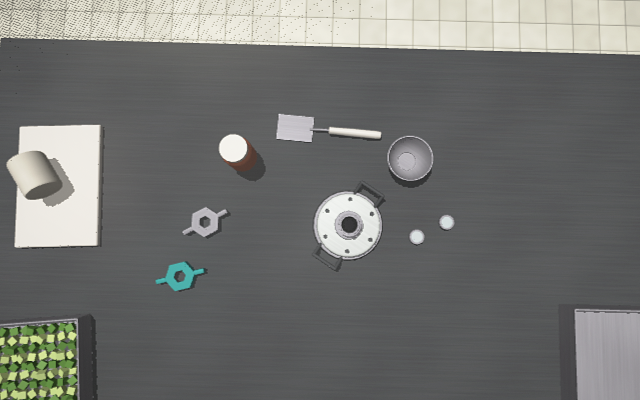

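View pics/side0.png

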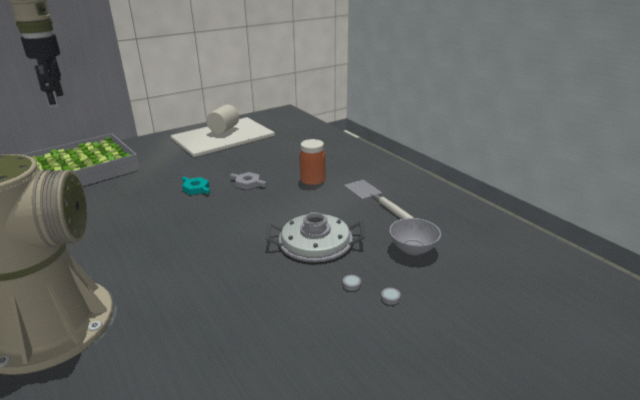

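Glass candidates are the two discs in the top view, at (417,237) and (447,222); in the side view they are at (352,283) and (391,296). World y falls as the top-view column grows, so the one farthest right is (447,222). Ring candidates are grey at (205,222) and turquoise at (180,276); I take the grey one.

```bash
cat > m.py <<'E'
from h import *
c=env.calibration("top");p=cv2.imread("pics/top0.png");d=np.load("pics/top0.npy");P=cloud(c,d);Z=P[...,2]
print("bench z",np.median(Z[280:330,250:500]))
def box(u0,u1,v0,v1,lo,hi):
    m=np.zeros(Z.shape,np.uint8);m[v0:v1,u0:u1]=((Z[v0:v1,u0:u1]>lo)&(Z[v0:v1,u0:u1]<hi));return m
for nm,b,z in(("glassA",(433,462,208,237),.012),("glassB",(403,432,223,252),.012),("ring",(175,235,200,245),.018)):
    m=box(*b,.006,.04);n,l,s,_=cv2.connectedComponentsWithStats(m);k=1+s[1:,4].argmax();m=(l==k).astype(np.uint8)
    cn=max(cv2.findContours(m,0,1)[0],key=cv2.contourArea)
    (u,v),sz,a=cv2.minAreaRect(cn);q=P[m>0];print(nm,s[k],(u,v),cast(c,u,v,z),"z",np.median(q[:,2]),q[:,2].max())
    print("   mean",q.mean(0)); pts=np.array([cast(c,*x,z)[:2] for x in np.argwhere(m)[:,::-1]])
    print("   mean cast",pts.mean(0)); w,V=np.linalg.eigh(np.cov(pts.T)); print("   long axis deg",np.degrees(np.arctan2(V[1,1],V[0,1])))
# cover
for nm,lo,hi in(("deck",.022,.035),("boss",.036,.045),("rim",.055,.075)):
    m=box(305,395,175,280,lo,hi);q=P[m>0];print(nm,len(q),np.median(q[:,2]),q.min(0),q.max(0),q.mean(0), cv2.minEnclosingCircle(q[:,:2].astype(np.float32)))
g=p[...].astype(int)
def crop(n,im,u0,u1,v0,v1,k):cv2.imwrite(n,cv2.resize(im[v0:v1,u0:u1],None,fx=k,fy=k,interpolation=cv2.INTER_CUBIC))
s=cv2.imread("pics/side0.png")
A=cv2.resize(p[180:270,305:465],(800,450),interpolation=2);cv2.imwrite("pics/cropcover.png",A)
B=np.hstack([cv2.resize(p[195:250,170:250],(400,275),interpolation=2),cv2.resize(s[160:205,220:285],(400,275),interpolation=2)])
C=cv2.resize(s[200:310,260:420],(800,550),interpolation=2)[:320]
cv2.imwrite("pics/crop2.png",np.vstack([B,C]))
E
python3 m.py
```

```text
bench z -0.0007618486691532977
glassA [439 215  15  15 173] (446.2500305175781, 221.75) [ 0.55300276 -0.29181709  0.012     ] z 0.011424485527501527 0.015487891191807934
   mean [ 0.55273226 -0.29203685  0.01139836]
   mean cast [ 0.55271114 -0.29184059]
   long axis deg 64.26104000315719
glassB [409 230  16  14 170] (416.5, 236.5) [ 0.51541233 -0.21916304  0.012     ] z 0.01156225515747783 0.015967352675202884
   mean [ 0.51537667 -0.21943993  0.01157825]
   mean cast [ 0.51538073 -0.21933538]
   long axis deg 93.53611384848804
ring [183 207  46  30 621] (205.37144470214844, 221.718505859375) [0.53893927 0.29372227 0.018     ] z 0.016989210072346217 0.02182018637920602
   mean [0.53891741 0.29423146 0.01676002]
   mean cast [0.53889253 0.29387184]
   long axis deg 118.09275012431549
deck 2744 0.029145623711344826 [ 0.4342975  -0.13606682  0.02200048] [0.64560554 0.0336845  0.03499745] [ 0.53880193 -0.05048895  0.02915345] ((0.540635883808136, -0.05119116231799126), 0.11173894256353378)
boss 220 0.039102939063611064 [ 0.50240232 -0.11567416  0.036002  ] [6.40227924e-01 4.55343227e-04 4.47455987e-02] [ 0.54104281 -0.05000237  0.03906339] ((0.568507194519043, -0.07300296425819397), 0.07359728217124939)
rim 191 0.06000042773424663 [ 0.51524951 -0.07650052  0.05511674] [ 0.56634302 -0.02513311  0.06465735] [ 0.53992117 -0.05127086  0.05993461] ((0.5397828221321106, -0.05136645957827568), 0.026676708832383156)
```

View pics/cropcover.png

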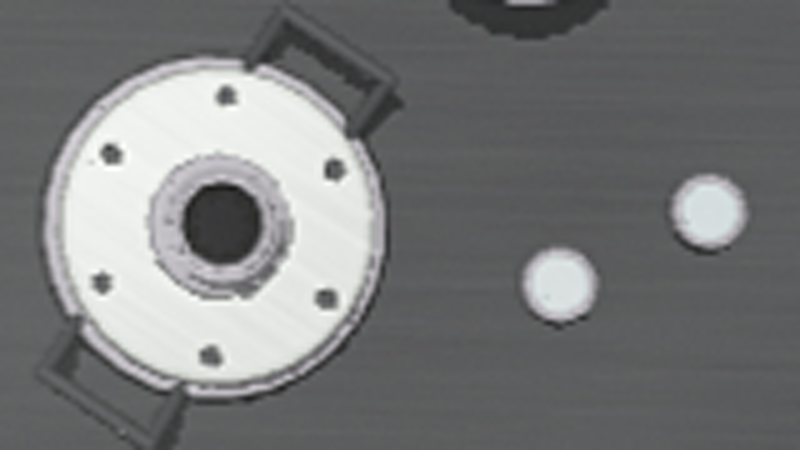

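View pics/crop2.png

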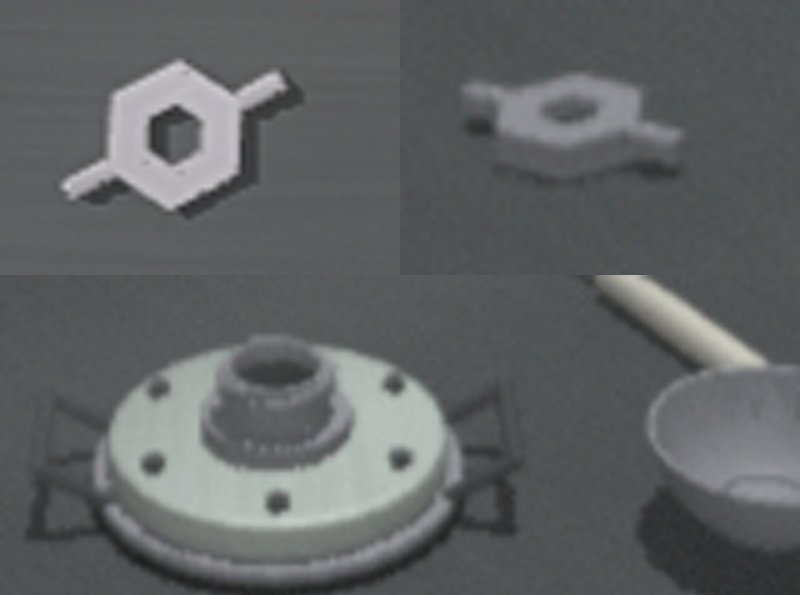

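The crops confirm two equal discs, with the right-hand one at top-view (446,222) chosen. They also show the grey nut with its wings, and the cover handles at about -34°. Setting out for the glass.

Request:
play_rows([
  {"claw": 0, "dp": [-0.0254, -0.0298, 0], "angular": [0, 0, 0]},
  {"claw": 0, "dp": [-0.0254, -0.0298, 0], "angular": [0, 0, 0]},
  {"claw": 0, "dp": [-0.0254, -0.0298, 0], "angular": [0, 0, 0]},
  {"claw": 0, "dp": [-0.0254, -0.0298, 0], "angular": [0, 0, 0]},
  {"claw": 0, "dp": [-0.0254, -0.0298, 0], "angular": [0, 0, 0]},
  {"claw": 0, "dp": [-0.0254, -0.0298, 0], "angular": [0, 0, 0]},
  {"claw": 0, "dp": [-0.0254, -0.0298, 0], "angular": [0, 0, 0]},
  {"claw": 0, "dp": [-0.0254, -0.0298, 0], "angular": [0, 0, 0]},
], force=25)

```text
clock: 0.77
tcp_pos: [0.2826, 0.2716, 0.2391]
orientation: [-0.0, 0.129, 0.992, -0.0]
wrist_force: [0.2, -0.0, 0.0]
finger_gap: 0.0852
```

Request:
play_rows([
  {"claw": 0, "dp": [-0.0254, -0.0298, 0], "angular": [0, 0, 0]},
  {"claw": 0, "dp": [-0.0254, -0.0298, 0], "angular": [0, 0, 0]},
  {"claw": 0, "dp": [-0.0254, -0.0298, 0], "angular": [0, 0, 0]},
  {"claw": 0, "dp": [-0.0254, -0.0298, 0], "angular": [0, 0, 0]},
  {"claw": 0, "dp": [-0.0254, -0.0298, 0], "angular": [0, 0, 0]},
  {"claw": 0, "dp": [-0.0254, -0.0298, 0], "angular": [0, 0, 0]},
  {"claw": 0, "dp": [-0.0254, -0.0298, 0], "angular": [0, 0, 0]},
  {"claw": 0, "dp": [-0.0254, -0.0298, 0], "angular": [0, 0, 0]},
])

```text
clock: 1.43
tcp_pos: [0.4182, -0.011, 0.2392]
orientation: [-0.0, 0.129, 0.992, 0.0]
wrist_force: [1.6, 0.9, 0.2]
finger_gap: 0.0856
```

Request:
play_rows([
  {"claw": 0, "dp": [-0.0254, -0.0298, 0], "angular": [0, 0, 0]},
  {"claw": 0, "dp": [-0.0254, -0.0298, 0], "angular": [0, 0, 0]},
  {"claw": 0, "dp": [-0.0254, -0.0298, 0], "angular": [0, 0, 0]},
  {"claw": 0, "dp": [-0.0254, -0.0298, 0], "angular": [0, 0, 0]},
  {"claw": 0, "dp": [-0.0254, -0.0298, 0], "angular": [0, 0, 0]},
  {"claw": 0, "dp": [-0.0254, -0.0298, 0], "angular": [0, 0, 0]},
  {"claw": 0, "dp": [-0.0254, -0.0298, 0], "angular": [0, 0, 0]},
  {"claw": 0, "dp": [-0.0254, -0.0298, 0], "angular": [0, 0, 0]},
])

```text
clock: 2.1
tcp_pos: [0.5537, -0.2933, 0.2386]
orientation: [-0.0, 0.129, 0.992, 0.0]
wrist_force: [1.0, 0.1, 0.3]
finger_gap: 0.0851
```

Request:
play_rows([
  {"claw": 60, "dp": [0, 0, 0], "angular": [0, 0, 6]},
  {"claw": 60, "dp": [0, 0, 0], "angular": [0, 0, 6]},
  {"claw": 60, "dp": [0, 0, 0], "angular": [0, 0, 6]},
  {"claw": 60, "dp": [0, 0, 0], "angular": [0, 0, 6]},
  {"claw": 60, "dp": [0, 0, 0], "angular": [0, 0, 6]},
  {"claw": 60, "dp": [0, 0, 0], "angular": [0, 0, 6]},
  {"claw": 60, "dp": [0, 0, 0], "angular": [0, 0, 6]},
  {"claw": 60, "dp": [0, 0, 0], "angular": [0, 0, 6]},
])

```text
clock: 2.77
tcp_pos: [0.5532, -0.2913, 0.2386]
orientation: [-0.001, 0.523, 0.852, 0.0]
wrist_force: [-0.4, 0.0, 0.1]
finger_gap: 0.0649
```

```bash
cat >> h.py <<'E'
def st():
    s=env.get_state();r=R.from_quat(np.roll(s["orientation"],-1)).as_matrix()
    print("t%.2f"%s["clock"],"tcp",s["tcp_pos"].round(4),"psi %.1f"%np.degrees(np.arctan2(r[1,1],r[0,1])),"zax",r[:,2].round(3),"j",np.degrees(s["joint_pos"]).round(0),"F",s["wrist_force"].round(2),"M",s["ft_torque"].round(3),"gap %.4f"%s["finger_gap"]); return s,r
def to(x,y,z=None):  # tool-frame shift to reach a world point
    s=env.get_state();r=R.from_quat(np.roll(s["orientation"],-1)).as_matrix();p=s["tcp_pos"]
    print("shift",(r.T@(np.array([x,y,p[2] if z is None else z])-p)).round(4))
E
python3 - <<'E'
from h import *
st();to(.5530,-.2920)
c=env.calibration("side");P=cloud(c,np.load("pics/side0.npy"))
def q(u0,u1,v0,v1,lo,hi):
    a=P[v0:v1,u0:u1].reshape(-1,3);a=a[(a[:,2]>lo)&(a[:,2]<hi)];print(len(a),a.mean(0).round(4),[np.round(x,4) for x in cv2.minEnclosingCircle(a[:,:2].astype(np.float32))])
q(375,408,284,308,.008,.016);q(335,368,270,294,.008,.016);q(290,340,205,245,.058,.066);q(225,270,165,195,.013,.022)
# bench-plane rays: glass tops by brightness in side
im=cv2.imread("pics/side0.png");g=cv2.cvtColor(im,6)
for b in((375,408,282,308),(335,368,268,296)):
    m=(g[b[2]:b[3],b[0]:b[1]]>120).astype(np.uint8);cn=max(cv2.findContours(m,0,1)[0],key=cv2.contourArea);x=cv2.boundingRect(cn);e=cv2.fitEllipse(cn);print(e[:2],cast(c,e[0][0]+b[0],e[0][1]+b[2],.008))
E
```

```text
t2.77 tcp [ 0.5532 -0.2913  0.2386] psi 26.9 zax [-0.001  0.001 -1.   ] j [-35.  24.  11.  77.   0.  28.] F [-0.42  0.03  0.08] M [0.013 0.007 0.013] gap 0.0649
shift [-0.0005 -0.0005 -0.    ]
211 [ 0.5523 -0.296   0.0122] [array([ 0.5529, -0.2944]), np.float64(0.0189)]
192 [ 0.5154 -0.2234  0.0121] [array([ 0.5163, -0.2213]), np.float64(0.0189)]
147 [ 0.5396 -0.0556  0.0612] [array([ 0.5404, -0.0529]), np.float64(0.0277)]
261 [0.5394 0.2909 0.0176] [array([0.538 , 0.2912]), np.float64(0.0575)]
((15.5, 11.5), (11.168251991271973, 17.7015438079834)) [ 0.55744815 -0.2911009   0.008     ]
((16.32500648498535, 12.086430549621582), (10.512458801269531, 17.127769470214844)) [ 0.51993154 -0.21742992  0.008     ]
```

Request:
play_rows([
  {"claw": 60, "dp": [0, -0.001, 0.036], "angular": [0, 0, 0]},
  {"claw": 60, "dp": [0, 0, 0.036], "angular": [0, 0, 0]},
  {"claw": 60, "dp": [0, 0, 0.036], "angular": [0, 0, 0]},
  {"claw": 60, "dp": [0, 0, 0.036], "angular": [0, 0, 0]},
  {"claw": 60, "dp": [0, 0, 0.036], "angular": [0, 0, 0]},
  {"claw": 60, "dp": [0, 0, 0.027], "angular": [0, 0, 0]},
  {"claw": 60, "dp": [0, 0, 0.014], "angular": [0, 0, 0]},
  {"claw": 60, "dp": [0, 0, 0.003], "angular": [0, 0, 0]},
], force=20)

```text
clock: 3.43
tcp_pos: [0.5497, -0.29, 0.0108]
orientation: [-0.004, 0.521, 0.853, 0.0]
wrist_force: [-0.1, -0.0, 1.2]
finger_gap: 0.0651
```

Request:
play_rows([
  {"claw": 255, "dp": [0, 0, 0], "angular": [0, 0, 0]},
  {"claw": 255, "dp": [0, 0, 0], "angular": [0, 0, 0]},
  {"claw": 255, "dp": [0, 0, 0], "angular": [0, 0, 0]},
  {"claw": 255, "dp": [0, 0, 0], "angular": [0, 0, 0]},
  {"claw": 255, "dp": [0, 0, 0], "angular": [0, 0, 0]},
  {"claw": 255, "dp": [0, 0, 0], "angular": [0, 0, 0]},
  {"claw": 255, "dp": [0, 0, 0], "angular": [0, 0, 0]},
  {"claw": 255, "dp": [0, 0, 0], "angular": [0, 0, 0]},
])

```text
clock: 4.1
tcp_pos: [0.5536, -0.2926, 0.0168]
orientation: [0.001, 0.521, 0.853, -0.0]
wrist_force: [-0.2, 0.7, 6.6]
finger_gap: 0.0337
```

```bash
python3 - <<'E'
from h import *
st()
for n in("side","top"):
    p,d=env.read_camera(n);cv2.imwrite(f"pics/{n}1.png",p[...,::-1]);np.save(f"pics/{n}1.npy",d)
p=cv2.imread("pics/side1.png");cv2.imwrite("pics/c3.png",cv2.resize(p[230:320,330:450],(800,600),interpolation=2))
E
```

```text
t4.10 tcp [ 0.5536 -0.2926  0.0168] psi 27.2 zax [ 0.002 -0.002 -1.   ] j [-35.  32.  -9.  49.   0.  28.] F [-0.24  0.66  6.62] M [-0.015  0.029 -0.021] gap 0.0337
```

View pics/c3.png

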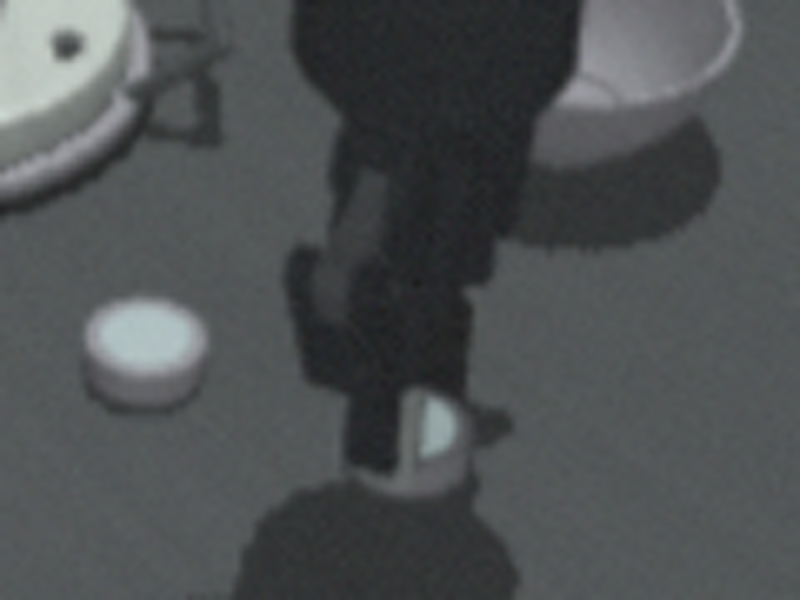

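Request:
play_rows([
  {"claw": 255, "dp": [0, 0, 0], "angular": [0, 0, 0]},
  {"claw": 255, "dp": [0, 0, 0], "angular": [0, 0, 0]},
  {"claw": 255, "dp": [0, 0, 0], "angular": [0, 0, 0]},
  {"claw": 255, "dp": [0, 0, 0], "angular": [0, 0, 0]},
  {"claw": 255, "dp": [0, 0, 0], "angular": [0, 0, 0]},
  {"claw": 255, "dp": [0, 0, 0], "angular": [0, 0, 0]},
  {"claw": 255, "dp": [0, 0, 0], "angular": [0, 0, 0]},
  {"claw": 255, "dp": [0, 0, 0], "angular": [0, 0, 0]},
])

```text
clock: 4.87
tcp_pos: [0.5536, -0.2926, 0.0168]
orientation: [0.001, 0.521, 0.853, -0.0]
wrist_force: [0.6, 0.4, 5.9]
finger_gap: 0.0338
```

```bash
python3 - <<'E'
from h import *
st()
E
```

```text
t4.87 tcp [ 0.5536 -0.2926  0.0168] psi 27.2 zax [ 0.002 -0.002 -1.   ] j [-35.  32.  -9.  49.   0.  28.] F [0.63 0.4  5.92] M [0.02  0.029 0.027] gap 0.0338
```

Request:
play_rows([
  {"claw": 110, "dp": [0, 0, 0], "angular": [0, 0, 0]},
  {"claw": 110, "dp": [0, 0, 0], "angular": [0, 0, 0]},
  {"claw": 110, "dp": [0, 0, 0], "angular": [0, 0, 0]},
  {"claw": 110, "dp": [0, 0, 0.0018], "angular": [0, 0, 0]},
  {"claw": 110, "dp": [0, 0, 0.0018], "angular": [0, 0, 0]},
  {"claw": 110, "dp": [0, 0, 0], "angular": [0, 0, 0]},
  {"claw": 110, "dp": [0, 0, 0], "angular": [0, 0, 0]},
  {"claw": 110, "dp": [0, 0, 0], "angular": [0, 0, 0]},
])

```text
clock: 5.53
tcp_pos: [0.5524, -0.2918, 0.0114]
orientation: [-0.0, 0.521, 0.853, 0.0]
wrist_force: [0.5, 0.3, -0.0]
finger_gap: 0.0485
```

Request:
play_rows([
  {"claw": 255, "dp": [0, 0, 0], "angular": [0, 0, 0]},
  {"claw": 255, "dp": [0, 0, 0], "angular": [0, 0, 0]},
  {"claw": 255, "dp": [0, 0, 0], "angular": [0, 0, 0]},
  {"claw": 255, "dp": [0, 0, 0], "angular": [0, 0, 0]},
  {"claw": 255, "dp": [0, 0, 0], "angular": [0, 0, 0]},
  {"claw": 255, "dp": [0, 0, 0], "angular": [0, 0, 0]},
  {"claw": 255, "dp": [0, 0, 0], "angular": [0, 0, 0]},
  {"claw": 255, "dp": [0, 0, 0], "angular": [0, 0, 0]},
])

```text
clock: 6.2
tcp_pos: [0.5527, -0.292, 0.0118]
orientation: [0.0, 0.521, 0.853, 0.0]
wrist_force: [0.4, 0.4, 1.5]
finger_gap: 0.0347
```

```bash
python3 - <<'E'
from h import *
st()
E
```

```text
t6.20 tcp [ 0.5527 -0.292   0.0118] psi 27.2 zax [ 0. -0. -1.] j [-35.  32.  -9.  49.   0.  28.] F [0.38 0.35 1.54] M [0.091 0.1   0.05 ] gap 0.0347
```

Request:
play_rows([
  {"claw": 110, "dp": [0, 0, 0], "angular": [0, 0, 0]},
  {"claw": 110, "dp": [0, 0, 0], "angular": [0, 0, 0]},
  {"claw": 110, "dp": [0, 0, 0], "angular": [0, 0, 0]},
  {"claw": 110, "dp": [0, 0, 0], "angular": [0, 0, -7]},
  {"claw": 110, "dp": [0, 0, 0], "angular": [0, 0, -7]},
  {"claw": 110, "dp": [0, 0, 0], "angular": [0, 0, -7]},
  {"claw": 110, "dp": [0, 0, 0], "angular": [0, 0, -7]},
  {"claw": 110, "dp": [0, 0, 0], "angular": [0, 0, -7]},
])

```text
clock: 6.87
tcp_pos: [0.5525, -0.2919, 0.0115]
orientation: [-0.0, 0.238, 0.971, 0.0]
wrist_force: [-0.3, 0.5, -0.4]
finger_gap: 0.0485
```

Request:
play_rows([
  {"claw": 110, "dp": [0, 0, 0], "angular": [0, 0, -7]},
  {"claw": 110, "dp": [0, 0, 0], "angular": [0, 0, -7]},
  {"claw": 110, "dp": [0, 0, 0], "angular": [0, 0, -7]},
  {"claw": 110, "dp": [0, 0, 0], "angular": [0, 0, -7]},
  {"claw": 110, "dp": [0, 0, 0], "angular": [0, 0, -7]},
  {"claw": 110, "dp": [0, 0, 0], "angular": [0, 0, -7]},
  {"claw": 110, "dp": [0, 0, 0], "angular": [0, 0, -7]},
  {"claw": 110, "dp": [0, 0, 0], "angular": [0, 0, -6]},
])

```text
clock: 7.53
tcp_pos: [0.5525, -0.2918, 0.0115]
orientation: [-0.0, -0.238, 0.971, 0.0]
wrist_force: [0.6, 0.1, -0.1]
finger_gap: 0.0487
```

Request:
play_rows([
  {"claw": 110, "dp": [0, 0, 0], "angular": [0, 0, 0]},
  {"claw": 255, "dp": [0, 0, 0], "angular": [0, 0, 0]},
  {"claw": 255, "dp": [0, 0, 0], "angular": [0, 0, 0]},
  {"claw": 255, "dp": [0, 0, 0], "angular": [0, 0, 0]},
  {"claw": 255, "dp": [0, 0, 0], "angular": [0, 0, 0]},
  {"claw": 255, "dp": [0, 0, 0], "angular": [0, 0, 0]},
  {"claw": 255, "dp": [0, 0, 0], "angular": [0, 0, 0]},
  {"claw": 255, "dp": [0, 0, 0], "angular": [0, 0, 0]},
])

```text
clock: 8.2
tcp_pos: [0.5526, -0.292, 0.0118]
orientation: [0.0, -0.235, 0.972, -0.0]
wrist_force: [-0.1, 0.3, 1.1]
finger_gap: 0.0351
```

```bash
python3 - <<'E'
from h import *
st();to(.540,-.052)
E
```

```text
t8.20 tcp [ 0.5526 -0.292   0.0118] psi 117.2 zax [ 0. -0. -1.] j [-35.  32.  -9.  49.   0. -62.] F [-0.1   0.31  1.12] M [ 0.044  0.076 -0.04 ] gap 0.0351
shift [-0.0983  0.2193 -0.    ]
```

Request:
play_rows([
  {"claw": 255, "dp": [0, 0, -0.005], "angular": [0, 0, 0]},
  {"claw": 255, "dp": [0, 0, -0.02], "angular": [0, 0, 0]},
  {"claw": 255, "dp": [0, 0, -0.03], "angular": [0, 0, 0]},
  {"claw": 255, "dp": [0, 0, -0.03], "angular": [0, 0, 0]},
  {"claw": 255, "dp": [0, 0, -0.015], "angular": [0, 0, 0]},
  {"claw": 255, "dp": [-0.0086, 0.0201, 0], "angular": [0, 0, 0]},
  {"claw": 255, "dp": [-0.01, 0.02, 0], "angular": [0, 0, 0]},
  {"claw": 255, "dp": [-0.01, 0.03, 0], "angular": [0, 0, 0]},
])

```text
clock: 8.87
tcp_pos: [0.5469, -0.2176, 0.1124]
orientation: [0.001, -0.234, 0.972, -0.001]
wrist_force: [1.2, -0.7, -1.0]
finger_gap: 0.0343
```

Request:
play_rows([
  {"claw": 255, "dp": [-0.015, 0.035, 0], "angular": [0, 0, 0]},
  {"claw": 255, "dp": [-0.015, 0.035, 0], "angular": [0, 0, 0]},
  {"claw": 255, "dp": [-0.015, 0.035, 0], "angular": [0, 0, 0]},
  {"claw": 255, "dp": [-0.015, 0.025, 0], "angular": [0, 0, 0]},
  {"claw": 255, "dp": [-0.01, 0.02, 0], "angular": [0, 0, 0]},
  {"claw": 255, "dp": [0, 0, 0.009], "angular": [0, 0, 0]},
  {"claw": 255, "dp": [0, 0, 0.009], "angular": [0, 0, 0]},
  {"claw": 255, "dp": [0, 0, 0], "angular": [0, 0, 0]},
])

```text
clock: 9.53
tcp_pos: [0.5385, -0.0511, 0.0917]
orientation: [-0.001, -0.235, 0.972, 0.001]
wrist_force: [-0.6, -0.3, -1.6]
finger_gap: 0.0344
```

```bash
python3 - <<'E'
from h import *
st();to(.5397,-.0511)
p,d=env.read_camera("side");p=p[...,::-1];cv2.imwrite("pics/c4.png",cv2.resize(p[175:265,255:375],(800,600),interpolation=2))
E
```

```text
t9.53 tcp [ 0.5385 -0.0511  0.0917] psi 117.2 zax [-0.003  0.    -1.   ] j [-14.  20. -17.  54.  -0. -41.] F [-0.65 -0.27 -1.56] M [-0.03   0.091 -0.016] gap 0.0344
shift [-0.001  -0.0005 -0.    ]
```

View pics/c4.png

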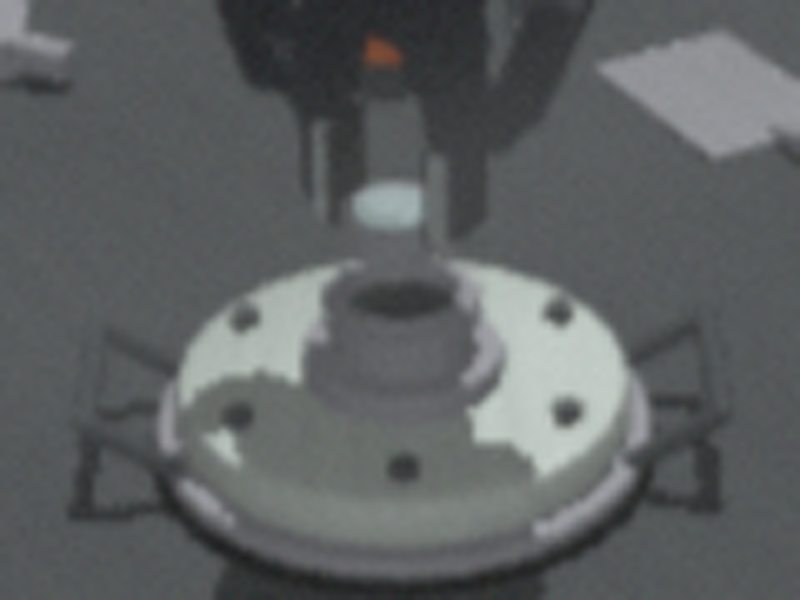

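Request:
play_rows([
  {"claw": 255, "dp": [0, 0, 0], "angular": [0, 0, 0]},
  {"claw": 255, "dp": [0, 0, 0.006], "angular": [0, 0, 0]},
  {"claw": 255, "dp": [0, 0, 0.005], "angular": [0, 0, 0]},
  {"claw": 255, "dp": [0, 0, 0.003], "angular": [0, 0, 0]},
  {"claw": 255, "dp": [0, 0, 0.001], "angular": [0, 0, 0]},
  {"claw": 255, "dp": [0, 0, 0], "angular": [0, 0, 0]},
  {"claw": 255, "dp": [0, 0, 0], "angular": [0, 0, 0]},
  {"claw": 255, "dp": [0, 0, 0], "angular": [0, 0, 0]},
])

```text
clock: 10.25
tcp_pos: [0.5399, -0.0511, 0.0788]
orientation: [0.0, -0.235, 0.972, -0.0]
wrist_force: [0.1, 0.4, -0.6]
finger_gap: 0.0346
```

```bash
python3 - <<'E'
from h import *
st();to(.5397,-.0511)
p,d=env.read_camera("side");p=p[...,::-1];cv2.imwrite("pics/c5.png",cv2.resize(p[195:240,285:345],(800,600),interpolation=2))
E
```

```text
t10.25 tcp [ 0.5399 -0.0511  0.0788] psi 117.2 zax [ 0.  0. -1.] j [-14.  20. -18.  52.   0. -41.] F [ 0.07  0.37 -0.59] M [ 0.011 -0.044 -0.03 ] gap 0.0346
shift [ 0.0002  0.0001 -0.    ]
```

View pics/c5.png

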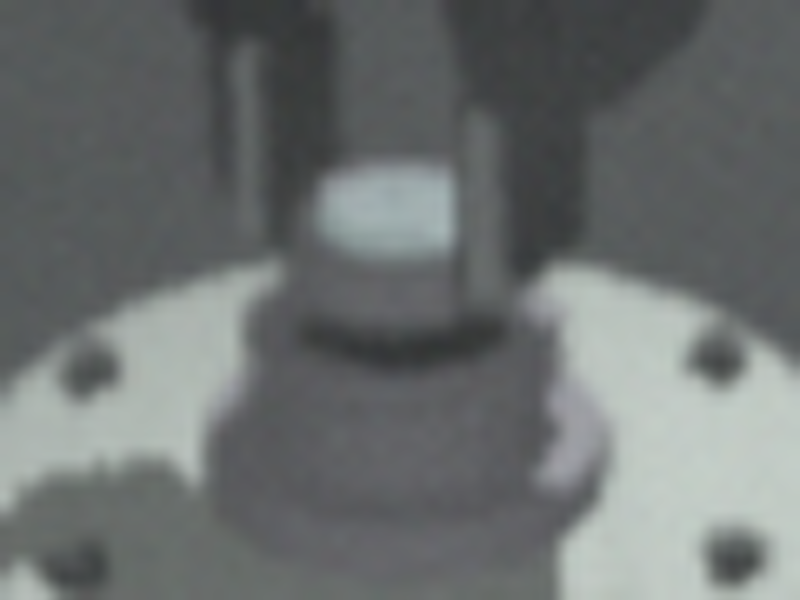

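The glass is centred over the bore: bore at columns 300–510, glass about 298–505. Lowering gently.

Request:
play_rows([
  {"claw": 255, "dp": [0, 0, 0.002], "angular": [0, 0, 0]},
  {"claw": 255, "dp": [0, 0, 0.002], "angular": [0, 0, 0]},
  {"claw": 255, "dp": [0, 0, 0.0015], "angular": [0, 0, 0]},
  {"claw": 255, "dp": [0, 0, 0.001], "angular": [0, 0, 0]},
  {"claw": 255, "dp": [0, 0, 0.001], "angular": [0, 0, 0]},
  {"claw": 255, "dp": [0, 0, 0], "angular": [0, 0, 0]},
  {"claw": 255, "dp": [0, 0, 0], "angular": [0, 0, 0]},
  {"claw": 255, "dp": [0, 0, 0], "angular": [0, 0, 0]},
])

```text
clock: 10.97
tcp_pos: [0.5398, -0.0511, 0.0712]
orientation: [0.0, -0.235, 0.972, 0.0]
wrist_force: [-0.1, -0.7, -0.3]
finger_gap: 0.0344
```

```bash
python3 - <<'E'
from h import *
st()
E
```

```text
t10.97 tcp [ 0.5398 -0.0511  0.0712] psi 117.2 zax [ 0.  0. -1.] j [-14.  21. -18.  51.   0. -41.] F [-0.12 -0.67 -0.26] M [-0.009 -0.041  0.006] gap 0.0344
```

Request:
play_rows([
  {"claw": 255, "dp": [0, 0, 0.001], "angular": [0, 0, 0]},
  {"claw": 255, "dp": [0, 0, 0.001], "angular": [0, 0, 0]},
  {"claw": 255, "dp": [0, 0, 0.001], "angular": [0, 0, 0]},
  {"claw": 255, "dp": [0, 0, 0], "angular": [0, 0, 0]},
  {"claw": 255, "dp": [0, 0, 0], "angular": [0, 0, 0]},
  {"claw": 255, "dp": [0, 0, 0], "angular": [0, 0, 0]},
  {"claw": 255, "dp": [0, 0, 0], "angular": [0, 0, 0]},
  {"claw": 255, "dp": [0, 0, 0], "angular": [0, 0, 0]},
])

```text
clock: 11.63
tcp_pos: [0.5399, -0.0512, 0.0692]
orientation: [0.0, -0.235, 0.972, -0.0]
wrist_force: [-3.5, -0.0, 6.3]
finger_gap: 0.0348
```

```bash
python3 - <<'E'
from h import *
st()
E
```

```text
t11.63 tcp [ 0.5399 -0.0512  0.0692] psi 117.2 zax [ 0.001 -0.    -1.   ] j [-14.  21. -19.  51.   0. -41.] F [-3.52 -0.04  6.32] M [0.113 0.538 0.012] gap 0.0348
```

Request:
play_rows([
  {"claw": 255, "dp": [0, 0, -0.0012], "angular": [0, 0, 0]},
  {"claw": 255, "dp": [0, 0, 0], "angular": [0, 0, 0]},
  {"claw": 110, "dp": [0, 0, 0], "angular": [0, 0, 0]},
  {"claw": 110, "dp": [0, 0, 0], "angular": [0, 0, 0]},
  {"claw": 110, "dp": [0, 0, 0], "angular": [0, 0, 0]},
  {"claw": 110, "dp": [0, 0, 0], "angular": [0, 0, 0]},
  {"claw": 110, "dp": [0, 0, -0.01], "angular": [0, 0, 0]},
  {"claw": 110, "dp": [0, 0, -0.02], "angular": [0, 0, 0]},
])

```text
clock: 12.3
tcp_pos: [0.5378, -0.0507, 0.0978]
orientation: [-0.002, -0.235, 0.972, 0.001]
wrist_force: [0.3, 0.7, 0.1]
finger_gap: 0.0483
```

```bash
python3 - <<'E'
from h import *
st();c=env.calibration("side")
p,d=env.read_camera("side");p=p[...,::-1];cv2.imwrite("pics/c6.png",cv2.resize(p[195:240,285:345],(800,600),interpolation=2))
P=cloud(c,d);np.set_printoptions(linewidth=200);print((P[215:228:1,306:326:2,2]*1000).round(0))
E
```

```text
t12.30 tcp [ 0.5378 -0.0507  0.0978] psi 117.2 zax [-0.005  0.001 -1.   ] j [-14.  19. -16.  55.   0. -41.] F [0.29 0.7  0.05] M [ 0.014 -0.002  0.018] gap 0.0483
[[ 63.  64.  67.  66.  68.  65.  64.  66.  63.  59.]
 [ 60.  65.  65.  64.  66.  67.  65.  67.  67.  63.]
 [ 60.  65.  67.  65.  65.  66.  65.  67.  64.  62.]
 [ 59.  66.  66.  66.  65.  64.  66.  66.  63.  63.]
 [ 61.  64.  67.  66.  66.  64.  65.  65.  61.  62.]
 [ 63.  62.  65.  67.  68.  63.  67.  63.  62.  61.]
 [ 63.  63.  63.  64.  62.  62.  62.  63.  63.  60.]
 [ 62.  65.  63.  61.  62.  62.  62.  63.  60.  59.]
 [ 60.  62.  62.  61.  62.  62.  62.  61.  60.  56.]
 [ 56.  55.  59.  60.  60.  60.  59.  60.  56.  54.]
 [ 55.  57.  58.  56.  58.  58.  59.  57.  53.  54.]
 [ 48.  53.  55.  55.  57.  55.  53.  50.  50. 604.]
 [ 45.  47.  50.  51.  50.  51.  50.  48.  46.  41.]]
```

View pics/c6.png

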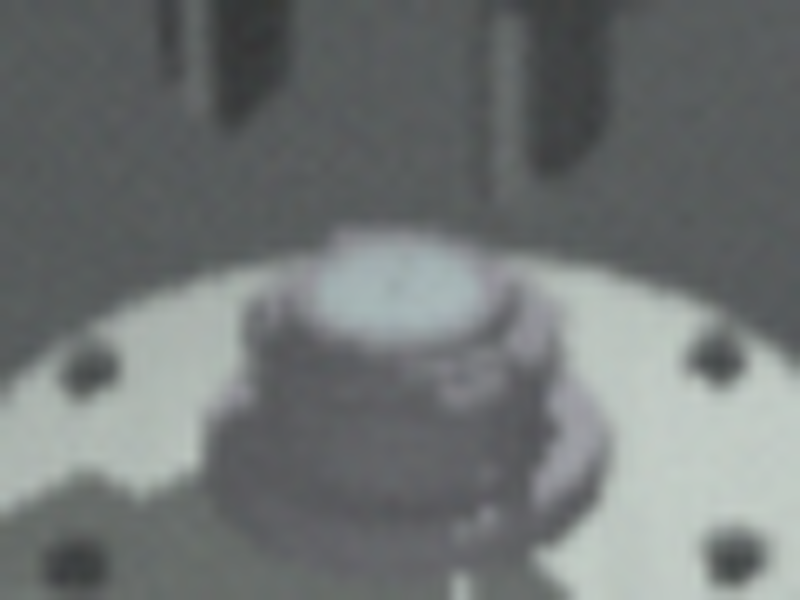

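The glass is home and flat, with its top at about 65 mm everywhere. Going to the nut.

Request:
play_rows([
  {"claw": 0, "dp": [0, 0, -0.02], "angular": [0, 0, 0]},
  {"claw": 0, "dp": [-0.0157, 0.0307, -0.01], "angular": [0, 0, 0]},
  {"claw": 0, "dp": [-0.0157, 0.0307, 0], "angular": [0, 0, 0]},
  {"claw": 0, "dp": [-0.0157, 0.0307, 0], "angular": [0, 0, 0]},
  {"claw": 0, "dp": [-0.0157, 0.0307, 0], "angular": [0, 0, 0]},
  {"claw": 0, "dp": [-0.0157, 0.0307, 0], "angular": [0, 0, 0]},
  {"claw": 0, "dp": [-0.0157, 0.0307, 0], "angular": [0, 0, 0]},
  {"claw": 0, "dp": [-0.0157, 0.0307, 0], "angular": [0, 0, 0]},
])

```text
clock: 13.02
tcp_pos: [0.5395, 0.192, 0.1303]
orientation: [0.001, -0.235, 0.972, 0.0]
wrist_force: [0.6, 0.8, 0.1]
finger_gap: 0.0852
```

Request:
play_rows([
  {"claw": 0, "dp": [-0.0157, 0.0307, 0], "angular": [0, 0, 0]},
  {"claw": 0, "dp": [-0.0157, 0.0307, 0], "angular": [0, 0, 0]},
  {"claw": 0, "dp": [-0.0157, 0.0307, 0], "angular": [0, 0, 0]},
  {"claw": 0, "dp": [0, 0, 0], "angular": [0, 0, -7]},
  {"claw": 0, "dp": [0, 0, 0], "angular": [0, 0, -7]},
  {"claw": 0, "dp": [0, 0, 0], "angular": [0, 0, -7]},
  {"claw": 0, "dp": [0, 0, 0], "angular": [0, 0, -7]},
  {"claw": 0, "dp": [0, 0, 0], "angular": [0, 0, -7]},
])

```text
clock: 13.68
tcp_pos: [0.5394, 0.2941, 0.1301]
orientation: [0.0, -0.519, 0.855, -0.0]
wrist_force: [0.0, -0.4, -0.4]
finger_gap: 0.0857
```

Request:
play_rows([
  {"claw": 0, "dp": [0, 0, 0], "angular": [0, 0, -7]},
  {"claw": 0, "dp": [0, 0, 0], "angular": [0, 0, -7]},
  {"claw": 0, "dp": [0, 0, 0], "angular": [0, 0, -7]},
  {"claw": 0, "dp": [0, 0, 0], "angular": [0, 0, -7]},
  {"claw": 0, "dp": [0, 0, 0], "angular": [0, 0, -7]},
  {"claw": 0, "dp": [0, 0, 0], "angular": [0, 0, -7]},
  {"claw": 0, "dp": [0, 0, 0], "angular": [0, 0, -7]},
  {"claw": 0, "dp": [0, 0, 0], "angular": [0, 0, -7]},
])

```text
clock: 14.35
tcp_pos: [0.5395, 0.2938, 0.1301]
orientation: [-0.0, 0.86, -0.511, 0.0]
wrist_force: [0.1, 0.5, -0.0]
finger_gap: 0.0856
```

```bash
python3 - <<'E'
from h import *
st();to(.539,.2937)
E
```

```text
t14.35 tcp [0.5395 0.2938 0.1301] psi -151.5 zax [ 0.001  0.    -1.   ] j [ 21.  25.  -2.  62.   0. -97.] F [ 0.14  0.51 -0.03] M [ 0.007 -0.012 -0.005] gap 0.0856
shift [-0.0001  0.0005 -0.    ]
```

Aligned with the flats. Going down 124 mm and gripping.

Request:
play_rows([
  {"claw": 0, "dp": [0, 0.0005, 0.03], "angular": [0, 0, 0]},
  {"claw": 0, "dp": [0, 0, 0.035], "angular": [0, 0, 0]},
  {"claw": 0, "dp": [0, 0, 0.03], "angular": [0, 0, 0]},
  {"claw": 0, "dp": [0, 0, 0.015], "angular": [0, 0, 0]},
  {"claw": 0, "dp": [0, 0, 0.01], "angular": [0, 0, 0]},
  {"claw": 0, "dp": [0, 0, 0.004], "angular": [0, 0, 0]},
  {"claw": 0, "dp": [0, 0, 0], "angular": [0, 0, 0]},
  {"claw": 0, "dp": [0, 0, 0], "angular": [0, 0, 0]},
], force=40)

```text
clock: 15.02
tcp_pos: [0.5398, 0.2939, 0.0067]
orientation: [-0.001, 0.858, -0.514, 0.001]
wrist_force: [-0.2, -0.3, -0.8]
finger_gap: 0.0854
```

Request:
play_rows([
  {"claw": 255, "dp": [0, 0, 0], "angular": [0, 0, 0]},
  {"claw": 255, "dp": [0, 0, 0], "angular": [0, 0, 0]},
  {"claw": 255, "dp": [0, 0, 0], "angular": [0, 0, 0]},
  {"claw": 255, "dp": [0, 0, 0], "angular": [0, 0, 0]},
  {"claw": 255, "dp": [0, 0, 0], "angular": [0, 0, 0]},
  {"claw": 255, "dp": [0, 0, 0], "angular": [0, 0, 0]},
  {"claw": 255, "dp": [0, 0, 0], "angular": [0, 0, 0]},
  {"claw": 255, "dp": [0, 0, 0], "angular": [0, 0, 0]},
])

```text
clock: 15.68
tcp_pos: [0.5401, 0.294, 0.0072]
orientation: [-0.001, 0.858, -0.514, 0.001]
wrist_force: [-0.3, 0.1, 6.3]
finger_gap: 0.0621
```

```bash
python3 - <<'E'
from h import *
st()
c=env.calibration("top");p,d=env.read_camera("top");P=cloud(c,d);cv2.imwrite("pics/top7.png",p[...,::-1])
T=env.calibration("side");
h=[cast(c,370,195,.034),cast(c,328.5,257,.034)];print(np.degrees(np.arctan2(*(h[0]-h[1])[1::-1])))
P0=cloud(c,np.load("pics/top0.npy"))[175:280,305:395].reshape(-1,3);r=np.hypot(P0[:,0]-.5398,P0[:,1]+.0514)
a=P0[(r>.09)&(r<.115)&(P0[:,2]>.015)];v=a[:,:2]-[.5398,-.0514];w,V=np.linalg.eigh(v.T@v);print(len(a),"handle axis",np.degrees(np.arctan2(V[1,1],V[0,1])))
to(.5396,-.0512)
E
```

```text
t15.68 tcp [0.5401 0.294  0.0072] psi -151.8 zax [ 0.003  0.001 -1.   ] j [ 21.  31. -11.  47.   0. -97.] F [-0.31  0.07  6.27] M [-0.074  0.192  0.085] gap 0.0621
-32.755627893768335
276 handle axis 147.21735471205585
shift [ 0.3041  0.1635 -0.0005]
```

Request:
play_rows([
  {"claw": 255, "dp": [0, 0, -0.01], "angular": [0, 0, 0]},
  {"claw": 255, "dp": [0, 0, -0.03], "angular": [0, 0, 0]},
  {"claw": 255, "dp": [0, 0, -0.04], "angular": [0, 0, 0]},
  {"claw": 255, "dp": [0, 0, -0.04], "angular": [0, 0, 0]},
  {"claw": 255, "dp": [0.0204, 0.0104, 0], "angular": [0, 0, 0]},
  {"claw": 255, "dp": [0.0304, 0.0164, 0], "angular": [0, 0, 0]},
  {"claw": 255, "dp": [0.0304, 0.0164, 0], "angular": [0, 0, 0]},
  {"claw": 255, "dp": [0.0304, 0.0164, 0], "angular": [0, 0, 0]},
])

```text
clock: 16.4
tcp_pos: [0.5384, 0.166, 0.1262]
orientation: [-0.0, 0.858, -0.513, 0.0]
wrist_force: [1.2, -0.7, -2.5]
finger_gap: 0.0623
```

Request:
play_rows([
  {"claw": 255, "dp": [0.0304, 0.0164, 0], "angular": [0, 0, 0]},
  {"claw": 255, "dp": [0.0304, 0.0164, 0], "angular": [0, 0, 0]},
  {"claw": 255, "dp": [0.0304, 0.0164, 0], "angular": [0, 0, 0]},
  {"claw": 255, "dp": [0.0304, 0.0164, 0], "angular": [0, 0, 0]},
  {"claw": 255, "dp": [0.0304, 0.0164, 0], "angular": [0, 0, 0]},
  {"claw": 255, "dp": [0.0304, 0.0164, 0], "angular": [0, 0, 0]},
  {"claw": 255, "dp": [0.01, 0.006, 0], "angular": [0, 0, 0]},
  {"claw": 255, "dp": [0, 0, 0], "angular": [0, 0, 0]},
])

```text
clock: 17.07
tcp_pos: [0.5376, -0.0549, 0.1257]
orientation: [0.0, 0.857, -0.516, 0.0]
wrist_force: [0.6, 0.2, -1.7]
finger_gap: 0.0619
```

Request:
play_rows([
  {"claw": 255, "dp": [0, 0, 0], "angular": [0, 0, -7]},
  {"claw": 255, "dp": [0, 0, 0], "angular": [0, 0, -7]},
  {"claw": 255, "dp": [0, 0, 0.01], "angular": [0, 0, 0]},
  {"claw": 255, "dp": [0, 0, 0.01], "angular": [0, 0, 0]},
  {"claw": 255, "dp": [0, 0, 0.01], "angular": [0, 0, 0]},
  {"claw": 255, "dp": [0, 0, 0.005], "angular": [0, 0, 0]},
  {"claw": 255, "dp": [0, 0, 0], "angular": [0, 0, 0]},
  {"claw": 255, "dp": [0, 0, 0], "angular": [0, 0, 0]},
])

```text
clock: 17.73
tcp_pos: [0.5371, -0.0515, 0.0895]
orientation: [0.0, 0.914, -0.406, -0.001]
wrist_force: [0.0, 0.7, -1.3]
finger_gap: 0.0617
```

```bash
python3 - <<'E'
from h import *
st();to(.5394,-.0512)
p,d=env.read_camera("side");p=p[...,::-1];a=cv2.resize(p[160:265,245:385],(800,600),interpolation=2);cv2.imwrite("pics/c8.png",a)
E
```

```text
t17.73 tcp [ 0.5371 -0.0515  0.0895] psi -137.9 zax [-0.002  0.001 -1.   ] j [ -14.   19.  -17.   53.    0. -146.] F [ 0.04  0.66 -1.35] M [-0.014 -0.008 -0.017] gap 0.0617
shift [ 0.0013 -0.0019 -0.    ]
```

View pics/c8.png

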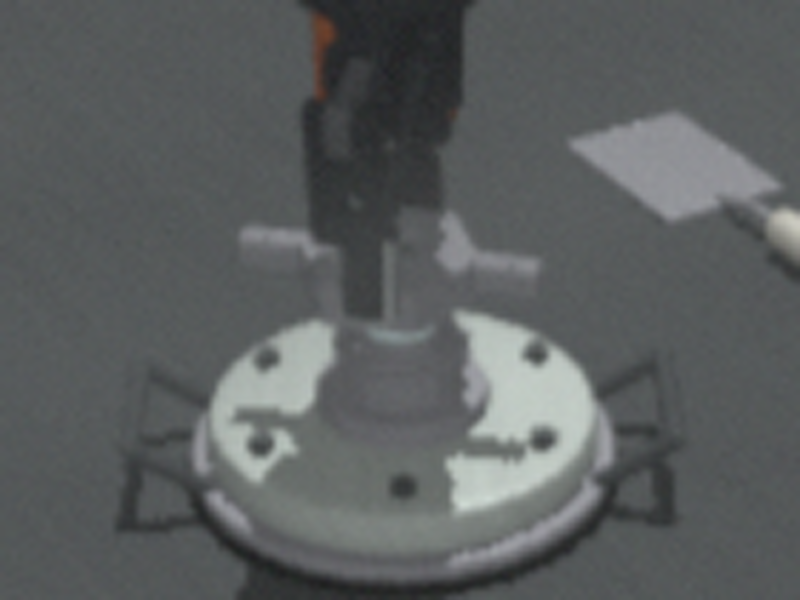

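Request:
play_rows([
  {"claw": 255, "dp": [0.0013, -0.0019, 0], "angular": [0, 0, 0]},
  {"claw": 255, "dp": [0, 0, 0], "angular": [0, 0, 0]},
  {"claw": 255, "dp": [0, 0, 0.007], "angular": [0, 0, 0]},
  {"claw": 255, "dp": [0, 0, 0.006], "angular": [0, 0, 0]},
  {"claw": 255, "dp": [0, 0, 0.005], "angular": [0, 0, 0]},
  {"claw": 255, "dp": [0, 0, 0.003], "angular": [0, 0, 0]},
  {"claw": 255, "dp": [0, 0, 0], "angular": [0, 0, 0]},
  {"claw": 255, "dp": [0, 0, 0], "angular": [0, 0, 0]},
])

```text
clock: 18.45
tcp_pos: [0.5397, -0.0516, 0.069]
orientation: [0.0, 0.914, -0.405, -0.0]
wrist_force: [-0.2, -0.3, -1.3]
finger_gap: 0.062
```

```bash
python3 - <<'E'
from h import *
st();to(.5394,-.0512)
E
```

```text
t18.45 tcp [ 0.5397 -0.0516  0.069 ] psi -137.8 zax [-0.001  0.    -1.   ] j [ -14.   21.  -18.   51.    0. -146.] F [-0.21 -0.33 -1.28] M [-0.002 -0.009 -0.026] gap 0.0620
shift [-0.0005 -0.      0.    ]
```

Request:
play_rows([
  {"claw": 255, "dp": [0, 0, 0.001], "angular": [0, 0, 0]},
  {"claw": 255, "dp": [0, 0, 0.001], "angular": [0, 0, 0]},
  {"claw": 255, "dp": [0, 0, 0.001], "angular": [0, 0, 0]},
  {"claw": 255, "dp": [0, 0, 0.001], "angular": [0, 0, 0]},
  {"claw": 255, "dp": [0, 0, 0], "angular": [0, 0, 0]},
  {"claw": 255, "dp": [0, 0, 0], "angular": [0, 0, 0]},
  {"claw": 255, "dp": [0, 0, 0], "angular": [0, 0, 0]},
  {"claw": 255, "dp": [0, 0, 0], "angular": [0, 0, 0]},
])

```text
clock: 19.12
tcp_pos: [0.5403, -0.0517, 0.0659]
orientation: [-0.0, 0.914, -0.405, 0.0]
wrist_force: [-1.6, 0.2, 4.1]
finger_gap: 0.0619
```

```bash
python3 - <<'E'
from h import *
st()
E
```

```text
t19.12 tcp [ 0.5403 -0.0517  0.0659] psi -137.8 zax [ 0.001 -0.    -1.   ] j [ -14.   21.  -19.   50.    0. -146.] F [-1.58  0.23  4.05] M [0.044 0.164 0.085] gap 0.0619
```

Request:
play_rows([
  {"claw": 255, "dp": [0, 0, 0.0002], "angular": [0, 0, 4]},
  {"claw": 255, "dp": [0, 0, 0.0002], "angular": [0, 0, 4]},
  {"claw": 255, "dp": [0, 0, 0.0002], "angular": [0, 0, 4]},
  {"claw": 255, "dp": [0, 0, 0.0002], "angular": [0, 0, 4]},
  {"claw": 255, "dp": [0, 0, 0.0002], "angular": [0, 0, 4]},
  {"claw": 255, "dp": [0, 0, 0.0002], "angular": [0, 0, 4]},
  {"claw": 255, "dp": [0, 0, 0.0002], "angular": [0, 0, 4]},
  {"claw": 255, "dp": [0, 0, 0.0002], "angular": [0, 0, 4]},
])

```text
clock: 19.78
tcp_pos: [0.5409, -0.052, 0.0641]
orientation: [-0.0, 0.766, -0.643, 0.001]
wrist_force: [0.1, -0.9, 1.3]
finger_gap: 0.0616
```

```bash
python3 - <<'E'
from h import *
st()
E
```

```text
t19.78 tcp [ 0.5409 -0.052   0.0641] psi -170.0 zax [ 0.002 -0.001 -1.   ] j [ -14.   21.  -19.   50.   -0. -114.] F [ 0.08 -0.94  1.33] M [-0.294 -0.182  0.06 ] gap 0.0616
```

Request:
play_rows([
  {"claw": 255, "dp": [0, 0, 0.0003], "angular": [0, 0, 5]},
  {"claw": 255, "dp": [0, 0, 0.0003], "angular": [0, 0, 5]},
  {"claw": 255, "dp": [0, 0, 0.0003], "angular": [0, 0, 5]},
  {"claw": 255, "dp": [0, 0, 0.0003], "angular": [0, 0, 5]},
  {"claw": 255, "dp": [0, 0, 0.0003], "angular": [0, 0, 5]},
  {"claw": 255, "dp": [0, 0, 0.0003], "angular": [0, 0, 5]},
  {"claw": 255, "dp": [0, 0, 0.0003], "angular": [0, 0, 5]},
  {"claw": 255, "dp": [0, 0, 0.0003], "angular": [0, 0, 5]},
])

```text
clock: 20.45
tcp_pos: [0.5407, -0.0525, 0.0618]
orientation: [0.0, -0.499, 0.866, -0.001]
wrist_force: [-1.0, -2.4, 4.3]
finger_gap: 0.0619
```

```bash
python3 - <<'E'
from h import *
st()
E
```

```text
t20.45 tcp [ 0.5407 -0.0525  0.0618] psi 149.9 zax [ 0.001 -0.002 -1.   ] j [-14.  21. -19.  50.  -0. -74.] F [-0.96 -2.37  4.3 ] M [-0.61   0.178  0.083] gap 0.0619
```

Request:
play_rows([
  {"claw": 255, "dp": [0, 0, 0.0003], "angular": [0, 0, 5]},
  {"claw": 255, "dp": [0, 0, 0.0003], "angular": [0, 0, 5]},
  {"claw": 255, "dp": [0, 0, 0.0003], "angular": [0, 0, 5]},
  {"claw": 255, "dp": [0, 0, 0.0003], "angular": [0, 0, 5]},
  {"claw": 255, "dp": [0, 0, 0.0003], "angular": [0, 0, 5]},
  {"claw": 255, "dp": [0, 0, 0.0003], "angular": [0, 0, 5]},
  {"claw": 255, "dp": [0, 0, 0.0003], "angular": [0, 0, 5]},
  {"claw": 255, "dp": [0, 0, 0.0003], "angular": [0, 0, 5]},
])

```text
clock: 21.12
tcp_pos: [0.5402, -0.0522, 0.0596]
orientation: [0.0, -0.173, 0.985, -0.001]
wrist_force: [-2.2, -1.0, 5.8]
finger_gap: 0.0616
```

```bash
python3 - <<'E'
from h import *
st()
E
```

```text
t21.12 tcp [ 0.5402 -0.0522  0.0596] psi 109.9 zax [ 0.001 -0.001 -1.   ] j [-14.  21. -19.  49.  -0. -34.] F [-2.17 -1.    5.8 ] M [-0.435  0.46   0.096] gap 0.0616
```

Request:
play_rows([
  {"claw": 255, "dp": [0, 0, 0.0001], "angular": [0, 0, 3]},
  {"claw": 255, "dp": [0, 0, 0.0001], "angular": [0, 0, 3]},
  {"claw": 255, "dp": [0, 0, 0.0001], "angular": [0, 0, 3]},
  {"claw": 255, "dp": [0, 0, 0.0001], "angular": [0, 0, 3]},
  {"claw": 255, "dp": [0, 0, 0.0001], "angular": [0, 0, 3]},
  {"claw": 255, "dp": [0, 0, 0.0001], "angular": [0, 0, 3]},
  {"claw": 255, "dp": [0, 0, 0.0001], "angular": [0, 0, 3]},
  {"claw": 255, "dp": [0, 0, 0.0001], "angular": [0, 0, 3]},
])

```text
clock: 21.78
tcp_pos: [0.5402, -0.0518, 0.0582]
orientation: [0.0, 0.035, 0.999, -0.0]
wrist_force: [-1.1, -0.3, 1.0]
finger_gap: 0.0618
```

```bash
python3 - <<'E'
from h import *
st()
E
```

```text
t21.78 tcp [ 0.5402 -0.0518  0.0582] psi 86.0 zax [ 0. -0. -1.] j [-14.  21. -19.  49.  -0. -10.] F [-1.11 -0.33  1.01] M [-0.261  0.089  0.002] gap 0.0618
```

Request:
play_rows([
  {"claw": 255, "dp": [0, 0, 0.0001], "angular": [0, 0, 2]},
  {"claw": 255, "dp": [0, 0, 0.0001], "angular": [0, 0, 2]},
  {"claw": 255, "dp": [0, 0, 0.0001], "angular": [0, 0, 2]},
  {"claw": 255, "dp": [0, 0, 0.0001], "angular": [0, 0, 2]},
  {"claw": 255, "dp": [0, 0, 0.0001], "angular": [0, 0, 2]},
  {"claw": 255, "dp": [0, 0, 0.0001], "angular": [0, 0, 2]},
  {"claw": 255, "dp": [0, 0, 0.0001], "angular": [0, 0, 2]},
  {"claw": 255, "dp": [0, 0, 0.0001], "angular": [0, 0, 2]},
])

```text
clock: 22.45
tcp_pos: [0.5401, -0.0518, 0.0579]
orientation: [0.0, 0.173, 0.985, -0.0]
wrist_force: [-2.0, -0.7, 6.6]
finger_gap: 0.0617
```

```bash
python3 - <<'E'
from h import *
st()
E
```

```text
t22.45 tcp [ 0.5401 -0.0518  0.0579] psi 70.1 zax [ 0.    -0.001 -1.   ] j [-14.  21. -19.  49.  -0.   6.] F [-1.99 -0.67  6.6 ] M [-0.063  0.411  0.122] gap 0.0617
```

Request:
play_rows([
  {"claw": 255, "dp": [0, 0, -0.0003], "angular": [0, 0, 2]},
  {"claw": 255, "dp": [0, 0, 0], "angular": [0, 0, 2]},
  {"claw": 255, "dp": [0, 0, 0], "angular": [0, 0, 2]},
  {"claw": 255, "dp": [0, 0, 0], "angular": [0, 0, 2]},
  {"claw": 255, "dp": [0, 0, 0], "angular": [0, 0, 2]},
  {"claw": 255, "dp": [0, 0, 0], "angular": [0, 0, 2]},
  {"claw": 255, "dp": [0, 0, 0], "angular": [0, 0, 2]},
  {"claw": 255, "dp": [0, 0, 0], "angular": [0, 0, 2]},
])

```text
clock: 23.12
tcp_pos: [0.5401, -0.0518, 0.0579]
orientation: [0.0, 0.308, 0.951, -0.0]
wrist_force: [-0.5, 0.3, 4.0]
finger_gap: 0.062
```

```bash
python3 - <<'E'
from h import *
st()
E
```

```text
t23.12 tcp [ 0.5401 -0.0518  0.0579] psi 54.1 zax [ 0. -0. -1.] j [-14.  21. -19.  49.  -0.  22.] F [-0.51  0.34  4.01] M [-0.083  0.303  0.053] gap 0.0620
```

Request:
play_rows([
  {"claw": 255, "dp": [0, 0, 0], "angular": [0, 0, 2]},
  {"claw": 255, "dp": [0, 0, 0], "angular": [0, 0, 2]},
  {"claw": 255, "dp": [0, 0, 0], "angular": [0, 0, 2]},
  {"claw": 255, "dp": [0, 0, 0], "angular": [0, 0, 2]},
  {"claw": 255, "dp": [0, 0, 0], "angular": [0, 0, 2]},
  {"claw": 255, "dp": [0, 0, 0], "angular": [0, 0, 2]},
  {"claw": 255, "dp": [0, 0, 0], "angular": [0, 0, 2]},
  {"claw": 255, "dp": [0, 0, 0], "angular": [0, 0, 2]},
])

```text
clock: 23.78
tcp_pos: [0.5394, -0.0515, 0.0575]
orientation: [-0.001, 0.437, 0.899, -0.0]
wrist_force: [-2.0, -0.2, 1.6]
finger_gap: 0.0619
```

```bash
python3 - <<'E'
from h import *
st()
E
```

```text
t23.78 tcp [ 0.5394 -0.0515  0.0575] psi 38.1 zax [-0.001  0.    -1.   ] j [-14.  22. -19.  49.  -0.  38.] F [-2.   -0.22  1.6 ] M [-0.076  0.497  0.36 ] gap 0.0619
```

Torque has risen to 0.36 N m, which is about 7 N at the wing. Adding about 3° to reach mid-range.

Request:
play_rows([
  {"claw": 255, "dp": [0, 0, 0], "angular": [0, 0, 0]},
  {"claw": 255, "dp": [0, 0, 0], "angular": [0, 0, 0]},
  {"claw": 255, "dp": [0, 0, 0], "angular": [0, 0, 0]},
  {"claw": 255, "dp": [0, 0, 0], "angular": [0, 0, 0.5]},
  {"claw": 255, "dp": [0, 0, 0], "angular": [0, 0, 0.5]},
  {"claw": 255, "dp": [0, 0, 0], "angular": [0, 0, 0.5]},
  {"claw": 255, "dp": [0, 0, 0], "angular": [0, 0, 0.5]},
  {"claw": 255, "dp": [0, 0, 0], "angular": [0, 0, 0.5]},
])

```text
clock: 24.45
tcp_pos: [0.5395, -0.0514, 0.0574]
orientation: [-0.001, 0.457, 0.89, -0.0]
wrist_force: [-3.8, 1.1, 1.5]
finger_gap: 0.0619
```

```bash
python3 - <<'E'
from h import *
st()
E
```

```text
t24.45 tcp [ 0.5395 -0.0514  0.0574] psi 35.6 zax [-0.001  0.    -1.   ] j [-14.  22. -19.  49.   0.  40.] F [-3.84  1.07  1.5 ] M [0.098 0.908 0.467] gap 0.0619
```

0.467 N m is about 9.3 N on the wing, inside 5–12. Letting go and lifting clear.

Request:
play_rows([
  {"claw": 255, "dp": [0, 0, 0], "angular": [0, 0, 0]},
  {"claw": 0, "dp": [0, 0, 0], "angular": [0, 0, 0]},
  {"claw": 0, "dp": [0, 0, 0], "angular": [0, 0, 0]},
  {"claw": 0, "dp": [0, 0, 0], "angular": [0, 0, 0]},
  {"claw": 0, "dp": [0, 0, 0], "angular": [0, 0, 0]},
  {"claw": 0, "dp": [0, 0, 0], "angular": [0, 0, 0]},
  {"claw": 0, "dp": [0, 0, -0.003], "angular": [0, 0, 0]},
  {"claw": 0, "dp": [0, 0, -0.006], "angular": [0, 0, 0]},
])

```text
clock: 25.12
tcp_pos: [0.5396, -0.0516, 0.0665]
orientation: [-0.001, 0.457, 0.89, -0.0]
wrist_force: [-0.4, -0.4, 0.2]
finger_gap: 0.085
```

Request:
play_rows([
  {"claw": 0, "dp": [0, 0, -0.02], "angular": [0, 0, 0]},
  {"claw": 0, "dp": [0, 0, -0.03], "angular": [0, 0, 0]},
  {"claw": 0, "dp": [0, 0, -0.03], "angular": [0, 0, 0]},
  {"claw": 0, "dp": [0, 0, -0.03], "angular": [0, 0, 0]},
  {"claw": 0, "dp": [0, 0, -0.02], "angular": [0, 0, 0]},
  {"claw": 0, "dp": [0, 0, 0], "angular": [0, 0, 0]},
  {"claw": 0, "dp": [0, 0, 0], "angular": [0, 0, 0]},
  {"claw": 0, "dp": [0, 0, 0], "angular": [0, 0, 0]},
])

```text
clock: 25.78
tcp_pos: [0.5397, -0.0516, 0.1964]
orientation: [-0.0, 0.457, 0.89, 0.0]
wrist_force: [-0.9, -0.5, -0.3]
finger_gap: 0.0855
```

```bash
python3 - <<'E'
from h import *
st();c=env.calibration("side")
p,d=env.read_camera("side");p=p[...,::-1];a=cv2.resize(p[160:265,245:385],(800,600),interpolation=2);cv2.imwrite("pics/c9.png",a)
P=cloud(c,d)[190:240,280:350].reshape(-1,3);r=np.hypot(P[:,0]-.5397,P[:,1]+.054);q=P[(r<.03)&(r>.014)&(P[:,2]>.058)&(P[:,2]<.09)];print(len(q),"nut top z",np.median(q[:,2]))
A=np.c_[q[:,:2]-q[:,:2].mean(0),np.ones(len(q))];print(np.linalg.lstsq(A,q[:,2],rcond=None)[0])
E
```

```text
t25.78 tcp [ 0.5397 -0.0516  0.1964] psi 35.7 zax [-0.  0. -1.] j [-14.  15.  -7.  68.   0.  40.] F [-0.94 -0.49 -0.33] M [-0.038  0.029  0.011] gap 0.0855
263 nut top z 0.06809570748508353
[0.01867882 0.01990666 0.06759191]
```

View pics/c9.png

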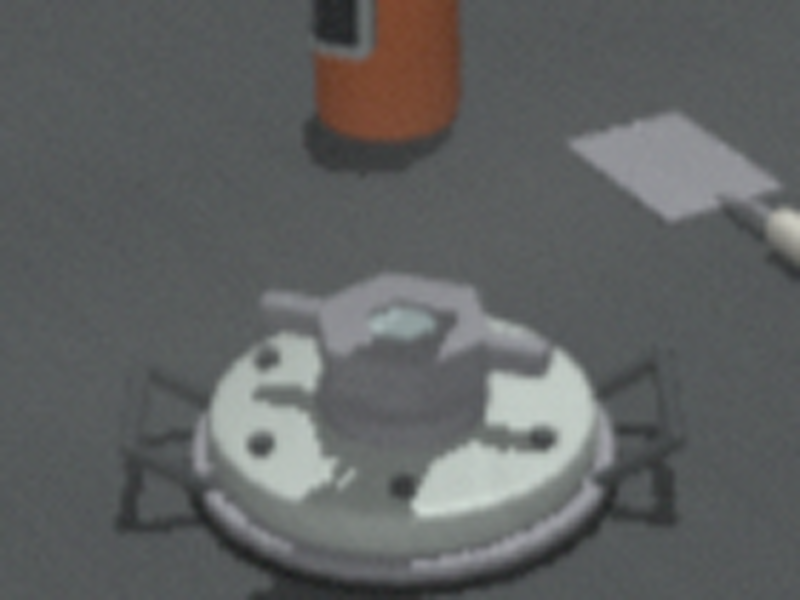

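The nut sits level on the port with the glass showing in its opening. Its top is at about 68 mm against 69 expected. The jar and spatula are untouched, so I'm handing in.

```bash
python3 -c "
from h import *
print(env.hand_in())"
```

```text
the job is handed in; nothing more can be done
None
```

The sight glass is refitted and the nut is clamped on it. I handed in at about 26 s of the 69 s allowed; hand-in reports no verdict.

- **Glass:** I took the right-hand of the two discs and centred it in the jaws by gripping it from two directions. I lowered it about 5 mm into the port and let it drop the last 4 mm or so. The depth picture then showed it flat, with its top at about 65 mm (home). I did not press on it separately. During lowering the wrist felt at most about 6 N, most likely the fingertips touching the rim.
- **Nut:** I used the grey one and turned it about 187° clockwise in a single grip. It stopped descending on the glass, then turned freely until the torque rose from 0.05 to 0.36 and then 0.47 N·m. That is about 9 N on a wing, inside the 5–12 N range.
- **Last checks:** The gripper was open and clear of everything, with wrist forces near zero. The nut looked level in the picture, its top at about 68 mm against 69 expected, which is within camera error. A plane fitted to the depth points gave a slope of about 1.5°, which I took as camera noise and edge effects. The jar and spatula looked undisturbed. I did not re-measure the bowl, the other disc or the turquoise nut, but the arm never went down near them.

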